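# Lock the inspection camera and hold the mirror on the dowel

### The arm

A 6-joint arm with a two-finger parallel gripper is mounted at the origin on the work surface. World frame = base frame: x ahead of the robot, y to its left, z up, the work surface at z = 0. Lengths are in m, angles in rad, forces in N, time in s.
With the tool pointing down it reaches from about 0.35 to 0.775 m from the base axis. Payload 7.3 kg.
Tool frame: the origin (TCP) lies at the very end of the fingers, on their centre line; the grasp point (between the pads) lies 19 mm behind it; x points along the fingers, y is the direction in which the jaws open and shut, and the axes are right-handed (so a half turn about x gives the same grasp; the last joint's range is limited). The gripper opens to 92 mm and grips with 3 to 60 N. Pads are 19 mm wide; open, the fingers measure 130 mm over their backs; the gripper's body (75 mm by 190 mm) begins 47 mm behind the grasp point.
Start: joints at [-1.473, 0.342, 1.524, -0, 1.275, -0.146], TCP at [0.127, -0.509, 0.227] pointing down, gripper open.
Joint ranges: [-2.53, 2.53], [-0.77, 2.02], [0.04, 2.7], [-1, 4.14], [0.28, 2.66], [-3.11, 3.11]. Speed limits (rad/s): [2.57, 2.57, 3.14, 3.14, 3.14, 3.14].

### API

Orientations are given as [roll, pitch, yaw] about the fixed x, y, z axes, in that order (R = Rz(yaw) Ry(pitch) Rx(roll)).
In Python, from cell import observe, vision, job gives the robot as it stands.
- The arm moves only by the tool send_rows, never from a script. Its argument "motion" is a list of rows, each an object with "hand": the opening, from -1 (shut) to 1 (fully open), so that 0 is half open; "slide": the shift along the tool's x, y, z in mm, a list of three; "spin": the turn about the tool's x in rad. In form: [{"hand": hand, "slide": [tx, ty, tz], "spin": spin}, ...]. A call has 1 to 8 rows; each row shifts and turns the pose as measured when the row begins, along the tool's axes as they then stand; what a row does not reach is not made up. A row lasts 1/10 s, in which the tool goes at most 50 mm and 8.59 degrees, less where a joint would pass 70% of its speed; a pose out of reach is approached as far as the arm can. A call with a gripper value outside its range is refused whole. The fingers move at their own pace and stop on an object; "grip_force" is the grip in N (left out, the last holds). Time passes only in rows, so rows that do not move let the fingers close. It gives the time, the measured TCP pose, the force and the opening at its end, in the units of the state.
- observe(): the state, without advancing time (a new reading comes with each control period).
- vision.read_camera(name): name is "scene" or "top" or "wrist"; returns a dict with "pixels" (400x640x3 uint8, blue, green, red), "range_z" (400x640 float32, m along the optical axis (not along the pixel's ray), 0 where there is no reading), "fx", "fy", "cx", "cy" (pixels), "world_from_camera" (4x4, takes a point from camera to world coordinates); the wrist camera has in their place "T_tool_cam" (4x4, takes a point from camera to tool coordinates, whose origin is the TCP and whose axes are the tool frame's). Camera axes: x right, y down, z forward; pixel columns grow to the right and rows downward; lengths in m; the calibration is good to about 2 mm. The wrist camera is an equidistant fisheye: a pixel r from the principal point sees the ray r / f radians off the axis. A picture is of the moment at which its call begins: read the wrist's pose just before it.
- job.hand_in(): hands the job in, once; it reports no verdict.
Trained networks look in a picture, given as the dict that the camera call returned (one of the last four; its "shot" number tells which), for a name from the list of things; names that differ only in an ending like _2 or _b are one class to them, and where a whole thing is asked for, a point or a joint stands for the part that bears it (a point fixed in the world has none). Each returns a list of dicts, best first, with "conf" (0 to 1); they miss things now and then, are a little off and sometimes report something else, mostly with a low value. They report only what shows in the picture. A call takes as long as a camera call. They do not tell look-alikes from the thing itself.
- vision.search_frame(picture, thing): "uv" ([column, row] in pixels, amid what is visible of it).
- vision.cut_out(picture, thing): "mask" (400x640 bool, what is visible of it) and "uv" ([column, row] in pixels, amid what is visible of it).
The state is a dict: "time": time; "qpos": joint angles; "qvel": joint speeds; "joint_efforts": joint torques, N m; "tool_pos": TCP position; "tool_rot": TCP orientation; "contact_force": force on the tool from outside, world axes, zero at the start; "torque": the same for the moment, N m; "opening": finger opening in m.
Only numpy, scipy, OpenCV 4.12 (cv2) and the standard library are available. Lean on these libraries where they do the work, as an engineer would, in place of code of your own. Each camera call takes 0.05 s, during which the arm holds its last target.

### The job

On the plywood inspection jig, first turn the black lever of the lock collar on top of the camera post until it lies over the red locked mark. Then turn the sprung mirror by its yellow handle until the jig's camera sees the red dowel of the drawer box in the middle of the mirror, and finish while still holding the mirror steady at that angle, because it springs back if let go. Leave the loose things on the bench where they are.

Things in the scene. Friction and masses are not known exactly. Their poses are not given: they have to be found in the camera images.
- jig: inspection jig fixed to the bench: plywood board 160 x 350 x 18 mm with mirror and camera post. Origin on the bench under the mirror's pivot; the board reaches from -60 to 100 mm along its x and -60 to 290 mm along its y; the post (20 mm thick, top 180 mm above the bench) stands at x 50, y 220 mm
- mirror: square mirror, glass 80 x 80 mm in a black frame, 51 to 149 mm above the bench, on an upright pivot. Origin on the pivot axis at bench height, z up, x the way the glass faces; the glass face lies on the pivot axis. It turns counterclockwise from above, up to 1.6 rad from its rest stop, against a spring (0.03 N m at rest, 0.08 N m more per rad: under 3 N at the handle) that returns it when let go
- mirror_handle (a point): middle of the yellow handle behind the mirror: upright fin 36 mm long (radially), 10 mm thick, 50 mm tall, centre 60 mm straight behind the pivot (along the mirror's -x) and 150 mm above the bench (125 to 175 mm). It circles about the pivot; its x is the mirror's x. A rod 8 mm thick at 135 mm height joins it to the mirror
- lens (a point): centre of the front glass of the jig's grey camera, 100 mm above the bench. The camera is fixed on the jig and looks level, straight at the mirror's pivot. It is not one of the cameras that the robot has
- dowel (a point): the marker: axis of the upright red dowel, 24 mm thick, 125 mm tall, at 100 mm above the bench (the height of the lens and of the mirror's middle). It stands fixed in a three-sided light-wood drawer box, 150 mm wide, 100 mm high, open on the side away from the box's back, fixed to the bench
- sight_line (a point): not visible: the jig camera's line of sight after bouncing off the mirror. Origin at the mirror's middle on the pivot axis, x along the reflected line, z up; it turns twice as far as the mirror. The dowel is in the middle of the view when this x axis runs through it: the mirror's x then halves the angle (from above) between the directions pivot to lens and pivot to dowel
- collar (a joint): lock collar, a captive ring round the top of the camera post, turning on the post with light friction (0.06 N m), staying where it is left: angle in rad, grows counterclockwise seen from above, 0 to 1.65; starts at 0 to 0.4; 1.2 is the lever over the red locked mark
- collar_lever (a point): middle of the upright end of the collar's black lever: a fin 36 mm long (radially), 10 mm thick, 50 mm tall, 64 mm out from the post's axis, its centre 179 mm above the bench (154 to 204 mm); x points away from the post's axis. Under it is a white disc of 100 mm diameter, its top 150 mm above the bench
- collar_axis (a point): the post's axis, about which the collar turns, at the height of the middle of the lever
- lock_mark (a point): where the middle of the lever's fin is when the lever lies over the red locked mark (a red radial stripe 27 x 8 mm on the white disc)
- glue: white glue bottle with an orange cap, 56 mm wide, 150 mm tall, standing; origin under its centre
- rule: folded white folding rule, 230 x 30 x 14 mm, lying flat; origin under its centre
- clamp: dark steel bar clamp with a wooden handle lying flat, bar 260 mm, jaws 110 mm; origin under the middle of the bar
- tape: roll of blue tape lying flat, 96 mm wide, 25 mm high; origin under its centre
- square: try square lying flat, dark wood stock 110 mm and steel blade 150 mm; origin under the stock
- pencil: flat green carpenter's pencil 150 x 14 x 8 mm lying on the jig's base board
- offcut: small wooden offcut 34 x 60 x 22 mm lying on the jig's base board
Things that resemble listed ones, but are neither listed nor needed, are in the scene too. Leave any orange look-alike of the part that bears dowel alone.

How it is judged:
On the way, in this order (a step that is already met when the one before it is completed fails the run):
1. the collar lever lies over the red locked mark (value of joint collar between 1.08 and 1.32 rad), for 0.2 s.
2. with the collar locked, the fingers hold the mirror so that the camera sees the dowel in it (all of step 1 and y of dowel in the frame of sight_line between -0.035 and 0.035 m and x of dowel in the frame of sight_line above 0.05 m and contact force between the fingers and mirror above 0.3 N and angular speed of mirror below 0.15 rad/s), for 0.5 s.
At the end, for the whole second after the job is handed in: The collar is within 0.12 rad of its locked mark (1.2 rad); the reflected line of sight passes within 35 mm of the dowel's axis; the mirror is at rest (under 0.15 rad/s) and the fingers still hold or press it (over 0.3 N) (all of step 2); the arm keeps its last pose, push and grip.
It fails at once if a loose thing on the bench was moved more than 30 mm (distance of any of glue, rule, clamp, tape, square, pencil, offcut from where it was at the start of the episode above 0.03 m).
It also fails if it takes over 48 s, if anything falls off the work surface, if the arm or the gripper's body presses on something with over 40 N, if the wrist force passes 120 N, or if a joint passes its speed limit or range.

## Working session

There is one attempt and no reset: what is moved stays moved. The work goes in short steps, Python scripts to look and compute and a tool call to move; the robot and the scene stay as the last step left them, time stands still between calls to the robot, and variables do not carry over. Pictures are saved under pics/ and viewed, and the job is handed in when it is done.

Besides the shell and the picture viewer there is one more tool, called after "Emit:" in YAML: its name, and indented under it one key for each argument. send_rows: Moves the arm, as the interface text tells. Its arguments: {"type":"object","properties":{"motion":{"type":"array","items":{"type":"object","properties":{"hand":{"type":"number"},"slide":{"type":"array","items":{"type":"number"}},"spin":{"type":"number"}}}},"grip_force":{"type":"number"}},"required":["motion"]}

```bash
mkdir -p pics; ls; cat > h.py <<'E'
import numpy as np, cv2, pickle
from cell import observe, vision, job
def snap(name, tag):
    p=vision.read_camera(name); cv2.imwrite(f'pics/{tag}.png',p['pixels']); pickle.dump(p,open(f'pics/{tag}.pkl','wb')); return p
def world(p,mask):
    v,u=np.nonzero(mask&(p['range_z']>0)); z=p['range_z'][v,u]
    P=np.c_[(u-p['cx'])*z/p['fx'],(v-p['cy'])*z/p['fy'],z]
    T=np.array(p['world_from_camera']); return P@T[:3,:3].T+T[:3,3]
E
python3 - <<'E'
from h import *
s=observe();print(s)
for n in('scene','top'):
    p=snap(n,n+'0'); print(n,p['fx'],p['cx'],np.round(p['world_from_camera'],3).tolist())
    for t in ['jig','mirror','mirror_handle','lens','dowel','collar_lever','lock_mark','collar','glue','clamp']:
        try:
            r=vision.cut_out(p,t)
            for d in r[:3]:
                w=world(p,d['mask']); print(t,round(d['conf'],2),np.round(d['uv']),d['mask'].sum(),np.round(np.median(w,0),3) if len(w) else None)
        except Exception as e: print(t,e)
E
```

```text
pics
{'time': 0.0, 'qpos': array([-1.47300485e+00,  3.42720507e-01,  1.52498997e+00, -4.17980041e-06,
        1.27537689e+00, -1.45974630e-01]), 'qvel': array([ 0.00044968,  0.00119957,  0.00061914,  0.00055102, -0.00080375,
        0.00129584]), 'joint_efforts': array([-1.04150106e-04, -4.31242418e+01, -2.44215882e+01,  7.18101813e-02,
        5.59618778e-02, -1.05017259e-04]), 'tool_pos': array([ 0.12670849, -0.50908002,  0.22605554]), 'tool_rot': array([-1.71409693,  1.56930161,  1.67126305]), 'contact_force': array([ 0.35864325,  0.02007557, -0.73544272]), 'torque': array([-0.01544344,  0.05389025,  0.04704945]), 'opening': 0.09216108995788491}
scene 461.28654281424576 319.38281039896435 [[0.825, 0.338, -0.452, 1.126], [0.564, -0.526, 0.636, -0.841], [-0.023, -0.78, -0.625, 0.942], [0.0, 0.0, 0.0, 1.0]]
jig 0.77 [336. 205.] 5435 [0.548 0.056 0.019]
mirror 0.91 [305. 200.] 932 [ 0.493 -0.02   0.109]
mirror 0.38 [361. 156.] 211 [0.548 0.195 0.169]
mirror_handle 0.57 [303. 200.] 878 [ 0.494 -0.023  0.109]
mirror_handle 0.5 [350. 154.] 222 [0.39  0.392 0.009]
lens 0.76 [338. 208.] 52
[... 644 characters left out ...]
308. 232.] 264 [ 0.48  -0.011  0.14 ]
mirror_handle 0.56 [312. 229.] 234 [ 0.483 -0.014  0.141]
mirror_handle 0.3 [283. 214.] 5197 [0.533 0.091 0.019]
lens 0.67 [279. 212.] 5351 [0.534 0.09  0.019]
dowel 0.9 [364. 290.] 682 [ 0.341 -0.179  0.099]
dowel 0.83 [392. 168.] 1064 [ 0.723 -0.242  0.081]
dowel 0.73 [479. 187.] 1267 [ 0.685 -0.511  0.077]
collar_lever 0.74 [242. 192.] 322 [0.558 0.196 0.171]
lock_mark 0.84 [282. 212.] 5163 [0.533 0.092 0.019]
collar 0.6 [239. 191.] 273 [0.554 0.197 0.171]
collar 0.34 [409. 261.] 417 [ 0.432 -0.306  0.099]
glue 0.63 [411. 262.] 408 [ 0.432 -0.306  0.1  ]
clamp 0.64 [166. 190.] 1342 [0.574 0.482 0.017]
clamp 0.29 [393. 170.] 1112 [ 0.722 -0.242  0.078]
```

```bash
python3 - <<'E'
from h import *
for n,(x,y,w,h) in {'top0':(200,130,320,200),'scene0':(190,100,320,300)}.items():
    im=cv2.imread(f'pics/{n}.png'); c=im[y:y+h,x:x+w]; f=min(800/w,600/h); cv2.imwrite(f'pics/{n}c.png',cv2.resize(c,None,fx=f,fy=f,interpolation=cv2.INTER_CUBIC))
E
```

```text
(no output)
```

View pics/top0c.png

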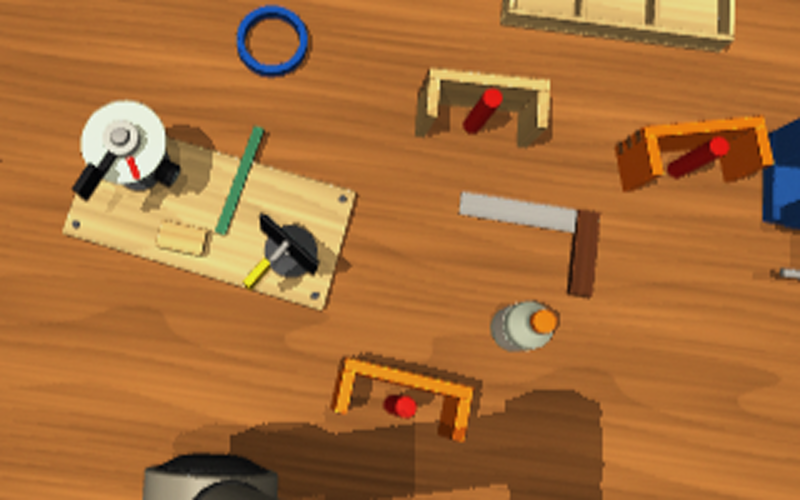

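View pics/scene0c.png

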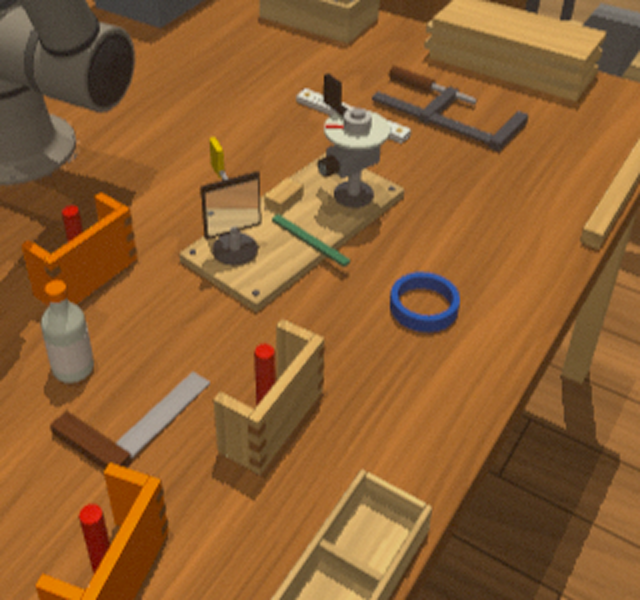

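View pics/top0.png

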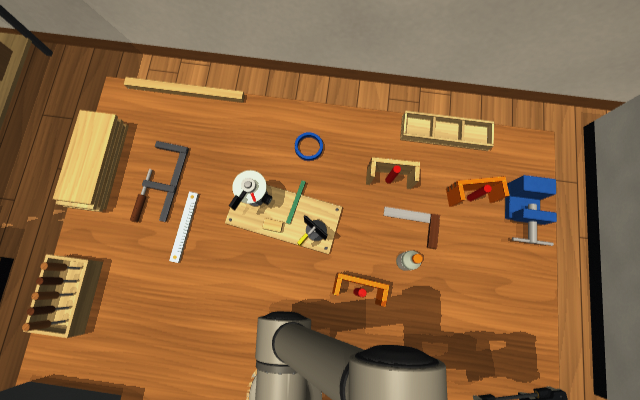

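The pictures show the light-wood box with its red dowel at about (393,172) in the top view. The collar disc is at (249,187), with the lever to its lower left and the red mark at about (253,197). The mirror is at (315,230), and its yellow handle is at (303,239). Next I'll measure these precisely.

```bash
cat > meas.py <<'E'
from h import *
import sys
ts=sys.argv[1] if len(sys.argv)>1 else '0'
def box(W,M,x0,x1,y0,y1,z0,z1): return M&(W[...,0]>x0)&(W[...,0]<x1)&(W[...,1]>y0)&(W[...,1]<y1)&(W[...,2]>z0)&(W[...,2]<z1)
for n in('scene','top'):
    p=pickle.load(open(f'pics/{n}{ts}.pkl','rb'))
    W=np.zeros((400,640,3)); ok=p['range_z']>0; W[ok]=world(p,ok)
    hsv=cv2.cvtColor(p['pixels'],cv2.COLOR_BGR2HSV); H,S,V=[hsv[...,i].astype(int) for i in range(3)]
    red=ok&((H<6)|(H>174))&(S>150)&(V>60); yel=ok&(H>22)&(H<36)&(S>150)&(V>90); dark=ok&(V<60)
    def rep(t,m):
        w=W[m]; 
        if len(w)<3: print(n,t,len(w));return None
        print(n,t,len(w),'med',np.round(np.median(w,0),4),'min',np.round(w.min(0),3),'max',np.round(w.max(0),3)); return w
    w=rep('dowel',box(W,red,.62,.8,-.32,-.15,.06,.14))
    rep('doweltop',box(W,red,.62,.8,-.32,-.15,.12,.135))
    rep('yellow',box(W,yel,.35,.6,-.1,.15,.11,.19))
    rep('mark',box(W,red,.45,.7,.1,.3,.14,.16))
    rep('lever',box(W,dark,.45,.7,.1,.35,.16,.22))
    m=box(W,ok&(V>130)&(S<60),.45,.7,.08,.35,.143,.157); w=rep('disc',m)
    if w is not None:
        from scipy.optimize import least_squares
        c=cv2.convexHull(w[:,:2].astype(np.float32))[:,0]
        r=least_squares(lambda q:np.hypot(c[:,0]-q[0],c[:,1]-q[1])-q[2],[*w[:,:2].mean(0),.05],loss='soft_l1',f_scale=.002); print(' disc fit',np.round(r.x,4))
    w=rep('mirrorframe',box(W,dark,.42,.6,-.1,.06,.135,.156))
    if w is not None:
        u=np.linalg.svd(w[:,:2]-w[:,:2].mean(0))[2][0]; print('  dir',u)
E
python3 meas.py 0
```

```text
scene dowel 162 med [ 0.7058 -0.2515  0.1089] min [ 0.691 -0.257  0.061] max [ 0.715 -0.233  0.126]
scene doweltop 60 med [ 0.7034 -0.2445  0.123 ] min [ 0.691 -0.257  0.12 ] max [ 0.713 -0.233  0.126]
scene yellow 85 med [0.456  0.0005 0.1606] min [ 0.436 -0.007  0.13 ] max [0.468 0.018 0.176]
scene mark 9 med [0.5543 0.1677 0.1484] min [0.542 0.162 0.145] max [0.56  0.179 0.152]
scene lever 114 med [0.5274 0.2023 0.1825] min [0.507 0.191 0.16 ] max [0.549 0.213 0.204]
scene disc 284 med [0.5996 0.1681 0.1482] min [0.519 0.132 0.144] max [0.632 0.234 0.153]
 disc fit [0.5814 0.1832 0.0505]
scene mirrorframe 63 med [ 0.4956 -0.0251  0.1444] min [ 0.472 -0.062  0.136] max [0.519 0.009 0.15 ]
  dir [-0.55058486 -0.8347792 ]
top dowel 100 med [ 0.6937 -0.2423  0.1135] min [ 0.686 -0.265  0.061] max [ 0.725 -0.232  0.128]
top doweltop 45 med [ 0.6979 -0.2432  0.1238] min [ 0.688 -0.255  0.121] max [ 0.709 -0.233  0.128]
top yellow 54 med [0.4466 0.0058 0.1738] min [ 0.43  -0.005  0.138] max [0.465 0.02  0.179]
top mark 22 med [0.5504 0.1658 0.1518] min [0.541 0.159 0.148] max [0.562 0.173 0.156]
top lever 126 med [0.5248 0.2033 0.1865] min [0.502 0.174 0.16 ] max [0.582 0.217 0.207]
top disc 586 med [0.5832 0.1789 0.1493] min [0.53  0.135 0.144] max [0.627 0.232 0.154]
 disc fit [0.5792 0.1834 0.0488]
top mirrorframe 86 med [ 0.4901 -0.0263  0.1469] min [ 0.466 -0.058  0.136] max [0.517 0.012 0.152]
  dir [-0.5528764  -0.83326327]
```

```bash
cat >> h.py <<'E'
from scipy.spatial.transform import Rotation as Ro
def rows(target, yaw_y=None, s=None):
    """needed slide (tool mm) and spin to get TCP to target with tool y along world angle (mod pi)"""
    s=s or observe(); R=Ro.from_euler('xyz',s['tool_rot']).as_matrix()
    d=R.T@(np.array(target)-s['tool_pos'])*1000
    a=np.arctan2(R[1,1],R[0,1]); sp=0
    if yaw_y is not None:
        dy=(yaw_y-a+np.pi/2)%np.pi-np.pi/2; sp=-dy
    print('t',round(s['time'],2),'pos',np.round(s['tool_pos'],4),'x',np.round(R[:,0],3),'yang',round(np.degrees(a),1),'q',np.round(s['qpos'],2),'F',np.round(s['contact_force'],1),'open',round(s['opening'],4))
    print('slide',np.round(d,1),'spin',round(sp,3)); return d,sp
E
python3 - <<'E'
from h import *
rows([.45,-.3,.27],np.radians(70)); rows([.52,.205,.27],np.radians(70))
for n in('scene','top'):
    p=pickle.load(open(f'pics/{n}0.pkl','rb'))
    W=np.zeros((400,640,3)); ok=p['range_z']>0; W[ok]=world(p,ok)
    m=ok&(W[...,2]>.07)&(W[...,2]<.135)&(W[...,0]>.48)&(W[...,0]<.68)&(W[...,1]>.08)&(W[...,1]<.28)
    V=p['pixels'].max(2)
    for t,mm in(('all',m),('dark',m&(V<45))):
        w=W[mm]; print(n,t,len(w),np.round(np.median(w,0),3),np.round(w.min(0),3),np.round(w.max(0),3))
    # board edges
    b=ok&(abs(W[...,2]-.018)<.004)&(W[...,0]>.4)&(W[...,0]<.7)&(W[...,1]>-.12)&(W[...,1]<.3)
    w=W[b][:,:2].astype(np.float32); r=cv2.minAreaRect(w); print('board',r,len(w))
im=cv2.imread('pics/scene0.png')[130:240,280:400]; cv2.imwrite('pics/sc_z.png',cv2.resize(im,None,fx=5,fy=5,interpolation=cv2.INTER_CUBIC))
E
```

```text
t 1.1 pos [ 0.1268 -0.5095  0.2267] x [-0. -0. -1.] yang -76.0 q [-1.47  0.34  1.52 -0.    1.28 -0.15] F [-1.  -0.   0.5] open 0.0918
slide [ -43.3 -125.2 -364.3] spin 0.593
t 1.1 pos [ 0.1268 -0.5095  0.2267] x [-0. -0. -1.] yang -76.0 q [-1.47  0.34  1.52 -0.    1.28 -0.15] F [-1.  -0.   0.5] open 0.0918
slide [ -43.3 -598.4 -554.1] spin 0.593
scene all 362 [0.586 0.152 0.107] [0.548 0.117 0.079] [0.615 0.207 0.121]
  return _methods._mean(a, axis=axis, dtype=dtype,
  ret = um.true_divide(
Traceback (most recent call last):
ValueError: zero-size array to reduction operation minimum which has no identity
```

```bash
python3 - <<'E'
from h import *
for n in('scene','top'):
    p=pickle.load(open(f'pics/{n}0.pkl','rb'))
    W=np.zeros((400,640,3)); ok=p['range_z']>0; W[ok]=world(p,ok)
    m=ok&(W[...,2]>.07)&(W[...,2]<.135)&(W[...,0]>.48)&(W[...,0]<.68)&(W[...,1]>.08)&(W[...,1]<.128)
    w=W[m]; print(n,len(w),np.round(np.median(w,0),3) if len(w) else '')
    b=ok&(abs(W[...,2]-.018)<.004)&(W[...,0]>.4)&(W[...,0]<.7)&(W[...,1]>-.12)&(W[...,1]<.3)
    w=W[b][:,:2].astype(np.float32); print('board',cv2.minAreaRect(w),len(w))
im=cv2.imread('pics/scene0.png')[130:240,280:400]; cv2.imwrite('pics/sc_z.png',cv2.resize(im,None,fx=5,fy=5,interpolation=cv2.INTER_CUBIC))
E
```

```text
scene 42 [0.564 0.124 0.102]
board ((0.5588283538818359, 0.0796319767832756), (0.3531937301158905, 0.2050611823797226), 81.30741119384766) 2293
top 27 [0.558 0.124 0.108]
board ((0.554521918296814, 0.08088886737823486), (0.3493022918701172, 0.20407076179981232), 81.24510955810547) 3335
```

View pics/sc_z.png

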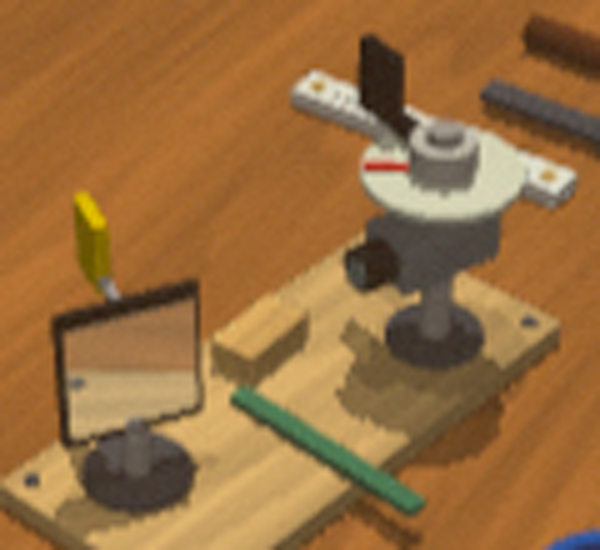

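Emit:
send_rows:
  motion:
    - {"hand": 1,"slide": [-10,-15,-45],"spin": 0.08}
    - {"hand": 1,"slide": [-10,-15,-45],"spin": 0.08}
    - {"hand": 1,"slide": [-10,-15,-45],"spin": 0.08}
    - {"hand": 1,"slide": [-10,-15,-45],"spin": 0.08}
    - {"hand": 1,"slide": [0,-15,-45],"spin": 0.08}
    - {"hand": 1,"slide": [0,-15,-45],"spin": 0.08}
    - {"hand": 0.3,"slide": [0,-15,-45],"spin": 0.08}
    - {"hand": 0.3,"slide": [0,-15,-45],"spin": 0.03}

```text
time: 1.9
tool_pos: [0.4929, -0.4067, 0.2698]
tool_rot: [2.284, 1.568, -1.239]
contact_force: [0.4, -2.3, -0.2]
opening: 0.0802
```

```bash
python3 - <<'E'
from h import *
rows([.52,.205,.27],np.radians(70))
E
```

```text
t 1.9 pos [ 0.4929 -0.4067  0.2698] x [ 0.001 -0.003 -1.   ] yang -111.8 q [-0.81  0.53  1.1  -0.    1.5   1.14] F [ 0.4 -2.3 -0.2] open 0.0802
slide [  -2.  -578.   202.1] spin -0.032
```

Emit:
send_rows:
  motion:
    - {"hand": 0.3,"slide": [0,-48,17],"spin": 0}
    - {"hand": 0.3,"slide": [0,-48,17],"spin": 0}
    - {"hand": 0.3,"slide": [0,-48,17],"spin": 0}
    - {"hand": 0.3,"slide": [0,-48,17],"spin": 0}
    - {"hand": 0.3,"slide": [0,-48,17],"spin": 0}
    - {"hand": 0.3,"slide": [0,-48,17],"spin": 0}
    - {"hand": 0.3,"slide": [0,-48,17],"spin": 0}
    - {"hand": 0.3,"slide": [0,-48,17],"spin": 0}

```text
time: 2.7
tool_pos: [0.5163, -0.0095, 0.2581]
tool_rot: [-0.174, 1.563, 2.584]
contact_force: [1.3, -0.2, 0.4]
opening: 0.0593
```

```bash
python3 - <<'E'
from h import *
rows([.52,.205,.27],np.radians(70))
E
```

```text
t 2.7 pos [ 0.5163 -0.0095  0.2581] x [-0.007  0.004 -1.   ] yang -112.0 q [-0.17  0.31  1.49  0.    1.36  1.79] F [ 1.3 -0.2  0.4] open 0.0593
slide [ -11.  -200.3   77.1] spin -0.035
```

Emit:
send_rows:
  motion:
    - {"hand": 0.3,"slide": [-6,-45,17],"spin": 0}
    - {"hand": 0.3,"slide": [-6,-45,17],"spin": 0}
    - {"hand": 0.3,"slide": [-2,-45,17],"spin": -0.03}
    - {"hand": 0.3,"slide": [0,-40,15],"spin": 0}
    - {"hand": 0.3,"slide": [0,-15,6],"spin": 0}

```text
time: 3.2
tool_pos: [0.5172, 0.2049, 0.274]
tool_rot: [-0.485, 1.563, 2.308]
contact_force: [-0.5, -1.0, -0.0]
opening: 0.0595
```

```bash
cat > wr.py <<'E'
from h import *
import sys
tag=sys.argv[1]
s=observe(); p=snap('wrist',tag)
rows([.52,.205,.165],np.radians(70),s)
im=p['pixels'].copy(); T=np.array(p['T_tool_cam']); 
cv2.imwrite(f'pics/{tag}.png',im)
R=Ro.from_euler('xyz',s['tool_rot']).as_matrix(); Wc=np.eye(4); Wc[:3,:3]=R; Wc[:3,3]=s['tool_pos']; M=Wc@T
v,u=np.mgrid[:400,:640]; dx=(u-p['cx'])/p['fx']; dy=(v-p['cy'])/p['fy']; th=np.hypot(dx,dy)+1e-9
k=np.tan(np.minimum(th,1.5))/th; z=p['range_z']; W=np.stack([dx*k*z,dy*k*z,z],-1)@M[:3,:3].T+M[:3,3]
W[(z<=0)|(th>1.45)]=np.nan; np.save(f'pics/{tag}W.npy',W)
E
python3 wr.py w1
```

```text
t 3.2 pos [0.5172 0.2049 0.274 ] x [-0.005  0.006 -1.   ] yang -110.0 q [0.24 0.37 1.35 0.01 1.42 2.15] F [-0.5 -1.  -0. ] open 0.0595
slide [108.9  -0.6  -3.3] spin -0.0
```

View pics/w1.png

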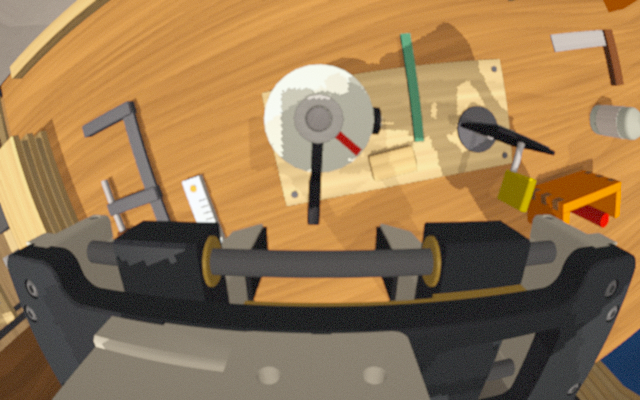

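The wrist view shows the black lever running from (318,140) to (314,222), midway between the fingers at (245,255) and (395,255). Next I'll cross-check with the wrist depth.

```bash
python3 - <<'E'
from h import *
W=np.load('pics/w1W.npy'); im=cv2.imread('pics/w1.png'); V=im.max(2)
m=np.zeros((400,640),bool); m[130:226,285:345]=1
k=m&(V<60)&(W[...,2]>.19)&(W[...,2]<.22); w=W[k]; print(len(w),np.round(np.median(w,0),4),np.round(w.min(0),3),np.round(w.max(0),3))
k=(np.arange(400)[:,None]>60)&(V>150)&(abs(W[...,2]-.15)<.004); k[190:]=0; w=W[k]; print(len(w),np.round(cv2.minEnclosingCircle(w[:,:2].astype(np.float32))[0],4))
hsv=cv2.cvtColor(im,cv2.COLOR_BGR2HSV); k=((hsv[...,0]<6)|(hsv[...,0]>174))&(hsv[...,1]>150)&(abs(W[...,2]-.15)<.01); w=W[k];print(np.round(np.median(w,0),4))
E
```

```text
333 [0.5273 0.2057 0.2034] [0.506 0.198 0.19 ] [0.539 0.214 0.205]
6982 [0.539 0.082]
[0.5505 0.1657 0.1511]
```

Emit:
send_rows:
  motion:
    - {"hand": 0.3,"slide": [35,0,-2],"spin": 0}
    - {"hand": 0.3,"slide": [35,0,-2],"spin": 0}
    - {"hand": 0.3,"slide": [25,0,0],"spin": 0}
    - {"hand": 0.3,"slide": [10,0,0],"spin": 0}
    - {"hand": 0.3,"slide": [0,0,0],"spin": 0}

```text
time: 3.75
tool_pos: [0.5213, 0.206, 0.167]
tool_rot: [-1.018, 1.564, 1.779]
contact_force: [0.4, -1.2, 0.5]
opening: 0.0597
```

```bash
python3 wr.py w2
```

```text
t 3.75 pos [0.5213 0.206  0.167 ] x [-0.001  0.007 -1.   ] yang -109.8 q [0.24 0.46 1.52 0.01 1.17 2.15] F [ 0.4 -1.2  0.5] open 0.0597
slide [2.  1.5 0.9] spin 0.004
```

View pics/w2.png

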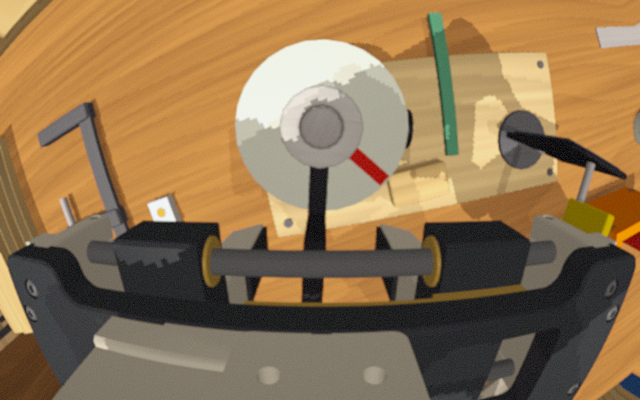

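The lever's fin lies between the fingers at (315,270), so I'll close gently.

Emit:
send_rows:
  motion:
    - {"hand": -1,"slide": [0,0,0],"spin": 0}
    - {"hand": -1,"slide": [0,0,0],"spin": 0}
    - {"hand": -1,"slide": [0,0,0],"spin": 0}
    - {"hand": -1,"slide": [0,0,0],"spin": 0}
    - {"hand": -1,"slide": [0,0,0],"spin": 0}
  grip_force: 12

```text
time: 4.3
tool_pos: [0.5245, 0.2062, 0.173]
tool_rot: [-1.978, 1.558, 0.818]
contact_force: [0.1, -0.0, -0.4]
opening: 0.0246
```

```bash
python3 - <<'E'
from h import *
s=observe();d,sp=rows([.52,.205,.167],None,s)
C=np.array([.580,.1833]); v=s['tool_pos'][:2]-C; print('r',np.hypot(*v),'ang',np.degrees(np.arctan2(v[1],v[0])))
v=np.array([.5505,.1660])-C; print('mark ang',np.degrees(np.arctan2(v[1],v[0])))
# chord per row of 0.1 rad in tool frame
E
```

```text
t 4.3 pos [0.5245 0.2062 0.173 ] x [ 0.009  0.009 -1.   ] yang -109.8 q [0.23 0.45 1.51 0.01 1.17 2.15] F [ 0.1 -0.  -0.4] open 0.0246
slide [5.9 2.7 3.9] spin 0
r 0.060020648714434736 ang 157.6005058809762
mark ang -149.61090603822544
```

Emit:
send_rows:
  motion:
    - {"hand": -1,"slide": [2,0,0],"spin": 0}
    - {"hand": -1,"slide": [2,0,0],"spin": 0}
    - {"hand": -1,"slide": [0,0,0],"spin": 0}
    - {"hand": -1,"slide": [0,0,0],"spin": 0}

```text
time: 4.7
tool_pos: [0.5247, 0.206, 0.17]
tool_rot: [-2.085, 1.557, 0.711]
contact_force: [-0.8, -1.1, 2.2]
opening: 0.0104
```

```bash
cat > col.py <<'E'
from h import *
s=observe();d,sp=rows([.52,.205,.167],None,s)
C=np.array([.580,.1833]); v=s['tool_pos'][:2]-C; r=np.hypot(*v); a=np.degrees(np.arctan2(v[1],v[0]))%360
print('r',r,'ang',a,'to mark deg',210.4-a)
E
python3 col.py
```

```text
t 4.7 pos [0.5247 0.206  0.17  ] x [ 0.01   0.009 -1.   ] yang -109.8 q [0.23 0.45 1.51 0.01 1.16 2.15] F [-0.8 -1.1  2.2] open 0.0104
slide [3.  2.6 4.1] spin 0
r 0.0597513745887248 ang 157.67782324195736 to mark deg 52.72217675804265
```

Emit:
send_rows:
  motion:
    - {"hand": -1,"slide": [0,6,-0.3],"spin": -0.1}
    - {"hand": -1,"slide": [0,6,-0.3],"spin": -0.1}
    - {"hand": -1,"slide": [0,6,-0.3],"spin": -0.1}
    - {"hand": -1,"slide": [0,6,-0.3],"spin": -0.1}

```text
time: 5.1
tool_pos: [0.521, 0.1817, 0.17]
tool_rot: [-2.558, 1.558, 0.653]
contact_force: [1.0, -2.0, 1.3]
opening: 0.0103
```

```bash
python3 col.py
```

```text
t 5.1 pos [0.521  0.1817 0.17  ] x [ 0.01   0.008 -1.   ] yang -86.0 q [0.19 0.43 1.55 0.01 1.15 1.69] F [ 1.  -2.   1.3] open 0.0103
slide [  3.2 -23.3  -0.6] spin 0
r 0.05899712963101732 ang 181.59778673136668 to mark deg 28.802213268633324
```

Emit:
send_rows:
  motion:
    - {"hand": -1,"slide": [0,6,-0.3],"spin": -0.1}
    - {"hand": -1,"slide": [0,6,-0.3],"spin": -0.1}
    - {"hand": -1,"slide": [0,6,-0.2],"spin": -0.1}
    - {"hand": -1,"slide": [0,6,-0.2],"spin": -0.1}
    - {"hand": -1,"slide": [0,5,-0.2],"spin": -0.08}
    - {"hand": -1,"slide": [0,0,0],"spin": 0}

```text
time: 5.7
tool_pos: [0.5305, 0.1526, 0.17]
tool_rot: [-3.081, 1.557, 0.631]
contact_force: [-1.4, 0.4, 2.3]
opening: 0.0101
```

```bash
python3 col.py; python3 - <<'E'
from h import *
snap('scene','scene1');snap('top','top1')
c=[]
for n,(x,y,w,h) in {'top1':(210,150,140,110),'scene1':(280,130,140,110)}.items():
    c.append(cv2.resize(cv2.imread(f'pics/{n}.png')[y:y+h,x:x+w],None,fx=2.8,fy=2.8,interpolation=cv2.INTER_CUBIC))
cv2.imwrite('pics/both1.png',np.hstack(c))
E
python3 meas.py 1
```

```text
t 5.7 pos [0.5305 0.1526 0.17  ] x [ 0.011  0.008 -1.   ] yang -57.3 q [0.14 0.43 1.55 0.01 1.15 1.14] F [-1.4  0.4  2.3] open 0.0101
slide [  3.3 -49.7 -19.4] spin 0
r 0.05826121232457757 ang 211.74711849224653 to mark deg -1.3471184922465227
scene dowel 166 med [ 0.7065 -0.2518  0.1075] min [ 0.693 -0.257  0.061] max [ 0.715 -0.233  0.127]
scene doweltop 58 med [ 0.703  -0.2453  0.1238] min [ 0.693 -0.256  0.121] max [ 0.715 -0.233  0.127]
scene yellow 87 med [0.4549 0.0009 0.1605] min [ 0.434 -0.009  0.128] max [0.467 0.02  0.176]
scene mark 5 med [0.5545 0.1642 0.154 ] min [0.546 0.156 0.152] max [0.565 0.164 0.156]
scene lever 58 med [0.5394 0.1509 0.1639] min [0.518 0.135 0.16 ] max [0.568 0.174 0.178]
scene disc 238 med [0.6034 0.1736 0.1482] min [0.537 0.133 0.144] max [0.631 0.232 0.153]
 disc fit [0.5832 0.1834 0.0487]
scene mirrorframe 75 med [ 0.4939 -0.0282  0.1445] min [ 0.472 -0.062  0.136] max [0.52  0.007 0.151]
  dir [-0.55629418 -0.83098543]
top dowel 102 med [ 0.6935 -0.2419  0.1138] min [ 0.685 -0.265  0.06 ] max [ 0.725 -0.232  0.128]
top doweltop 44 med [ 0.698  -0.2441  0.1246] min [ 0.688 -0.255  0.12 ] max [ 0.709 -0.233  0.128]
top yellow 57 med [0.4456 0.0056 0.1731] min [ 0.431 -0.005  0.136] max [0.465 0.02  0.178]
top mark 0
top lever 0
top disc 3 med [0.574  0.1345 0.1505] min [0.572 0.134 0.15 ] max [0.577 0.135 0.153]
 disc fit [0.5726 0.1476 0.0131]
top mirrorframe 86 med [ 0.4904 -0.0263  0.1471] min [ 0.465 -0.057  0.136] max [0.516 0.012 0.152]
  dir [-0.55427236 -0.83233536]
```

View pics/both1.png

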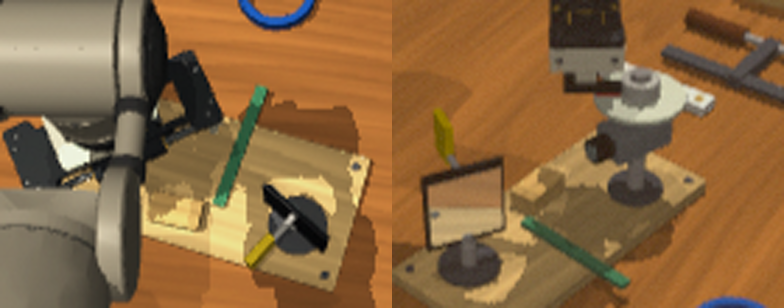

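The gripper blocks both fixed cameras' view of the lever. I'll release it, rise and check with the wrist camera.

Emit:
send_rows:
  motion:
    - {"hand": 0.2,"slide": [0,0,0],"spin": 0}
    - {"hand": 0.2,"slide": [0,0,0],"spin": 0}
    - {"hand": 0.2,"slide": [0,0,0],"spin": 0}
    - {"hand": 0.2,"slide": [0,0,0],"spin": 0}
    - {"hand": 0.2,"slide": [-30,0,0],"spin": 0}
    - {"hand": 0.2,"slide": [-40,0,0],"spin": 0}
    - {"hand": 0.2,"slide": [-30,0,0],"spin": 0}
    - {"hand": 0.2,"slide": [0,0,0],"spin": 0}

```text
time: 6.6
tool_pos: [0.5279, 0.1529, 0.2709]
tool_rot: [-2.804, 1.562, 0.901]
contact_force: [0.2, -0.2, -0.2]
opening: 0.055
```

```bash
python3 wr.py w3; python3 - <<'E'
from h import *
W=np.load('pics/w3W.npy'); im=cv2.imread('pics/w3.png'); V=im.max(2)
m=np.zeros((400,640),bool); m[110:230,260:400]=1
k=m&(V<60)&(W[...,2]>.19)&(W[...,2]<.22); w=W[k]; print(len(w),np.round(w.min(0),3),np.round(w.max(0),3))
c=w[:,:2].mean(0);print(c,np.degrees(np.arctan2(*(c-[.58,.1833])[::-1]))%360)
u=np.linalg.svd(w[:,:2]-c)[2][0];print('fin dir',np.degrees(np.arctan2(u[1],u[0]))%180)
hsv=cv2.cvtColor(im,cv2.COLOR_BGR2HSV); k=((hsv[...,0]<6)|(hsv[...,0]>174))&(hsv[...,1]>150)&(abs(W[...,2]-.15)<.01); w=W[k];print('red',len(w))
if len(w):print(np.round(np.median(w,0),4))
E
```

```text
t 6.6 pos [0.5279 0.1529 0.2709] x [ 0.005  0.007 -1.   ] yang -57.7 q [0.14 0.35 1.38 0.01 1.4  1.15] F [ 0.2 -0.2 -0.2] open 0.055
slide [106.2 -48.  -20.2] spin 0.912
435 [0.513 0.139 0.19 ] [0.544 0.161 0.206]
[0.52970611 0.15070542] 212.94656070829308
fin dir 32.19514639415752
red 0
```

View pics/w3.png

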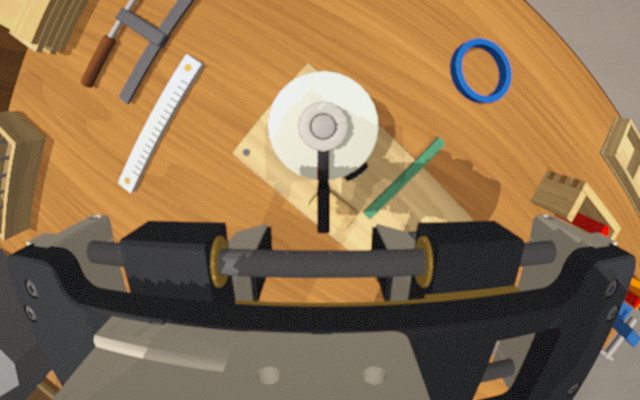

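The lever fully covers the red mark: its fin, at (323,190), points at about 212.5° against 210.5° for the mark. That's about 0.03 rad off, well within tolerance. Now for the mirror.

```bash
python3 - <<'E'
from h import *
rows([.447,.0065,.25],np.radians(-123.6))
E
```

```text
t 6.65 pos [0.5271 0.1528 0.2688] x [ 0.002  0.006 -1.   ] yang -57.7 q [0.14 0.36 1.39 0.01 1.4  1.15] F [-0.4 -0.5  0.3] open 0.055
slide [ 17.7  80.9 145.9] spin 1.15
```

Emit:
send_rows:
  motion:
    - {"hand": 0.2,"slide": [0,0,0],"spin": 0.14}
    - {"hand": 0.2,"slide": [0,0,0],"spin": 0.14}
    - {"hand": 0.2,"slide": [0,0,0],"spin": 0.14}
    - {"hand": 0.2,"slide": [0,0,0],"spin": 0.14}
    - {"hand": 0.2,"slide": [0,0,0],"spin": 0.14}
    - {"hand": 0.2,"slide": [0,0,0],"spin": 0.14}
    - {"hand": 0.2,"slide": [0,0,0],"spin": 0.14}
    - {"hand": 0.2,"slide": [0,0,0],"spin": 0.14}

```text
time: 7.45
tool_pos: [0.5224, 0.1523, 0.2571]
tool_rot: [0.371, 1.554, 2.911]
contact_force: [0.0, -0.7, 0.3]
opening: 0.0548
```

```bash
python3 - <<'E'
from h import *
rows([.447,.0065,.25],np.radians(-123.6))
E
```

```text
t 7.45 pos [0.5224 0.1523 0.2571] x [-0.016  0.004 -1.   ] yang -124.5 q [0.14 0.36 1.41 0.01 1.39 2.31] F [ 0.  -0.7  0.3] open 0.0548
slide [  7.8 162.9 -20.4] spin -0.015
```

Emit:
send_rows:
  motion:
    - {"hand": 0.2,"slide": [-2,40,-5],"spin": 0}
    - {"hand": 0.2,"slide": [-2,40,-5],"spin": 0}
    - {"hand": 0.2,"slide": [-2,40,-5],"spin": 0}
    - {"hand": 0.2,"slide": [-2,30,-5],"spin": 0}
    - {"hand": 0.2,"slide": [0,10,0],"spin": 0}

```text
time: 7.95
tool_pos: [0.4426, 0.0068, 0.2577]
tool_rot: [0.457, 1.541, 2.995]
contact_force: [-0.2, -0.0, 0.8]
opening: 0.0547
```

```bash
python3 wr.py w4; python3 - <<'E'
from h import *
rows([.447,.0065,.145],np.radians(-123.6))
W=np.load('pics/w4W.npy'); im=cv2.imread('pics/w4.png'); hsv=cv2.cvtColor(im,cv2.COLOR_BGR2HSV)
k=(abs(hsv[...,0].astype(int)-29)<8)&(hsv[...,1]>140)&(W[...,2]>.165)&(W[...,2]<.19)&(W[...,0]<.5); w=W[k]
print(len(w),np.round(w.min(0),3),np.round(w.max(0),3),np.round(w.mean(0),4)); c=w[:,:2].mean(0)
u=np.linalg.svd(w[:,:2]-c)[2][0];print('fin dir',np.degrees(np.arctan2(u[1],u[0]))%180)
E
```

```text
t 7.95 pos [0.4426 0.0068 0.2577] x [-0.03   0.004 -1.   ] yang -124.6 q [-0.16  0.18  1.66 -0.    1.33  2.02] F [-0.2 -0.   0.8] open 0.0547
slide [  91.2 -208.3   46.3] spin -0.255
t 8.0 pos [0.4422 0.0068 0.2575] x [-0.031  0.004 -1.   ] yang -124.6 q [-0.16  0.18  1.66 -0.    1.33  2.02] F [-0.7 -0.7  0.1] open 0.0549
slide [112.3  -4.1  -7.2] spin -0.017
528 [ 0.432 -0.006  0.165] [0.465 0.02  0.176] [0.4486 0.0064 0.174 ]
fin dir 146.3542172550192
```

View pics/w4.png

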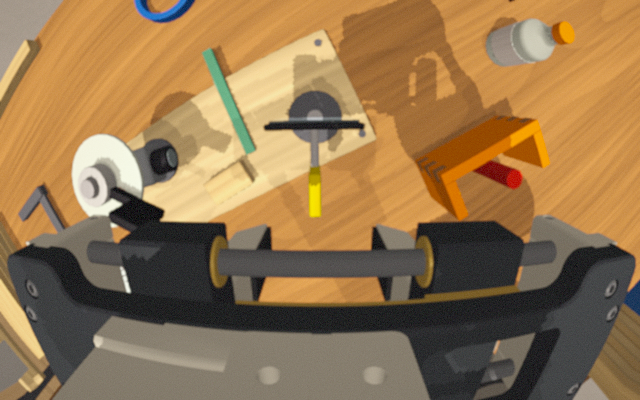

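The yellow handle at (315,192) sits nearly midway between the fingers, and its fin points at 146.35°, as expected. Descending.

Emit:
send_rows:
  motion:
    - {"hand": 0.2,"slide": [35,-2,-3],"spin": -0.015}
    - {"hand": 0.2,"slide": [35,-2,-3],"spin": 0}
    - {"hand": 0.2,"slide": [25,0,-2],"spin": 0}
    - {"hand": 0.2,"slide": [14,0,0],"spin": 0}

```text
time: 8.4
tool_pos: [0.4502, 0.0085, 0.1448]
tool_rot: [0.37, 1.545, 2.922]
contact_force: [0.8, -0.3, 0.7]
opening: 0.0549
```

```bash
python3 - <<'E'
from h import *
rows([.448,.0065,.145],np.radians(-123.6))
E
```

```text
t 8.4 pos [0.4502 0.0085 0.1448] x [-0.026  0.006 -1.   ] yang -123.8 q [-0.15  0.31  1.82  0.    1.03  2.01] F [ 0.8 -0.3  0.7] open 0.0549
slide [-0.2  2.9  0.7] spin -0.003
```

Emit:
send_rows:
  motion:
    - {"hand": -1,"slide": [0,2.5,1],"spin": 0}
    - {"hand": -1,"slide": [0,0,0],"spin": 0}
    - {"hand": -1,"slide": [0,0,0],"spin": 0}
    - {"hand": -1,"slide": [0,0,0],"spin": 0}
    - {"hand": -1,"slide": [0,0,0],"spin": 0}
    - {"hand": -1,"slide": [0,0,0],"spin": 0}
    - {"hand": -1,"slide": [0,0,0],"spin": 0}

```text
time: 9.1
tool_pos: [0.4478, 0.0088, 0.1443]
tool_rot: [0.4, 1.542, 2.954]
contact_force: [-2.3, -5.1, -5.0]
opening: 0.0099
```

```bash
cat > mir.py <<'E'
from h import *
s=observe(); rows([.4382,-.0376,.145],np.radians(-79.4),s)
P=np.array([.498,-.0268]); v=s['tool_pos'][:2]-P; a=np.degrees(np.arctan2(v[1],v[0]))%360
print('r',np.hypot(*v),'handle ang',a,'to go',190.6-a)
E
python3 mir.py
```

```text
t 9.1 pos [0.4478 0.0088 0.1443] x [-0.028  0.005 -1.   ] yang -123.7 q [-0.15  0.31  1.83  0.    1.03  2.01] F [-2.3 -5.1 -5. ] open 0.0099
slide [ -0.7  43.9 -17.7] spin -0.773
r 0.06152457037751066 handle ang 144.69140395106385 to go 45.90859604893615
```

Emit:
send_rows:
  motion:
    - {"hand": -1,"slide": [0,6,-0.3],"spin": -0.1}
    - {"hand": -1,"slide": [0,6,-0.3],"spin": -0.1}
    - {"hand": -1,"slide": [0,6,-0.3],"spin": -0.1}
    - {"hand": -1,"slide": [0,6,-0.3],"spin": -0.1}
  grip_force: 15

```text
time: 9.5
tool_pos: [0.4384, -0.0141, 0.1443]
tool_rot: [-0.019, 1.542, 2.948]
contact_force: [1.4, 0.4, -3.7]
opening: 0.0102
```

```bash
python3 mir.py
```

```text
t 9.5 pos [ 0.4384 -0.0141  0.1443] x [-0.028  0.005 -1.   ] yang -100.0 q [-0.21  0.3   1.85 -0.    1.03  1.54] F [ 1.4  0.4 -3.7] open 0.0102
slide [-0.8 23.2 -3.8] spin -0.36
r 0.06089809218269134 handle ang 167.94736716195555 to go 22.65263283804444
```

Emit:
send_rows:
  motion:
    - {"hand": -1,"slide": [0,6,-0.3],"spin": -0.1}
    - {"hand": -1,"slide": [0,6,-0.3],"spin": -0.1}
    - {"hand": -1,"slide": [0,6,-0.3],"spin": -0.1}
    - {"hand": -1,"slide": [0,4.5,-0.2],"spin": -0.07}
    - {"hand": -1,"slide": [0,0,0],"spin": 0}

```text
time: 10.0
tool_pos: [0.4389, -0.0373, 0.1443]
tool_rot: [-0.448, 1.544, 2.905]
contact_force: [0.2, 2.7, -2.9]
opening: 0.0103
```

```bash
python3 mir.py;  python3 - <<'E'
from h import *
snap('scene','scene2');snap('top','top2')
c=[]
for n,(x,y,w,h) in {'top2':(210,150,200,160),'scene2':(230,120,200,160)}.items():
    c.append(cv2.resize(cv2.imread(f'pics/{n}.png')[y:y+h,x:x+w],None,fx=2,fy=2,interpolation=cv2.INTER_CUBIC))
cv2.imwrite('pics/both2.png',np.hstack(c))
E
python3 meas.py 2; python3 wr.py w5
```

```text
t 10.0 pos [ 0.4389 -0.0373  0.1443] x [-0.026  0.006 -1.   ] yang -77.9 q [-0.26  0.3   1.85 -0.    1.03  1.1 ] F [ 0.2  2.7 -2.9] open 0.0103
slide [-0.7  0.2  0.7] spin 0.026
r 0.060060973666538744 handle ang 190.05961903877522 to go 0.5403809612247699
scene dowel 172 med [ 0.7057 -0.2519  0.1074] min [ 0.692 -0.258  0.062] max [ 0.715 -0.232  0.127]
scene doweltop 62 med [ 0.7034 -0.2448  0.1235] min [ 0.692 -0.257  0.12 ] max [ 0.715 -0.232  0.127]
scene yellow 70 med [ 0.4528 -0.0406  0.1447] min [ 0.426 -0.056  0.127] max [ 0.462 -0.023  0.182]
scene mark 0
scene lever 168 med [0.5328 0.1472 0.1794] min [0.516 0.135 0.16 ] max [0.568 0.172 0.205]
scene disc 268 med [0.6013 0.1674 0.1483] min [0.534 0.131 0.144] max [0.633 0.233 0.153]
 disc fit [0.5831 0.182  0.0491]
scene mirrorframe 53 med [ 0.4978 -0.0368  0.1462] min [ 0.486 -0.071  0.135] max [0.505 0.01  0.151]
  dir [-0.20306344  0.97916558]
top dowel 103 med [ 0.6932 -0.2421  0.1125] min [ 0.686 -0.265  0.062] max [ 0.725 -0.233  0.13 ]
top doweltop 46 med [ 0.6973 -0.2435  0.1248] min [ 0.688 -0.255  0.121] max [ 0.709 -0.233  0.13 ]
top yellow 0
top mark 0
top lever 74 med [0.5277 0.149  0.2007] min [0.509 0.136 0.162] max [0.581 0.174 0.207]
top disc 634 med [0.5787 0.1845 0.1493] min [0.529 0.134 0.144] max [0.628 0.233 0.157]
 disc fit [0.579  0.1832 0.0489]
top mirrorframe 0
t 10.1 pos [ 0.4388 -0.037   0.1443] x [-0.026  0.006 -1.   ] yang -78.0 q [-0.26  0.3   1.85 -0.    1.03  1.1 ] F [ 0.2  2.3 -3.6] open 0.0103
slide [ -21.3 -220.2 -129. ] spin 0.558
```

View pics/both2.png

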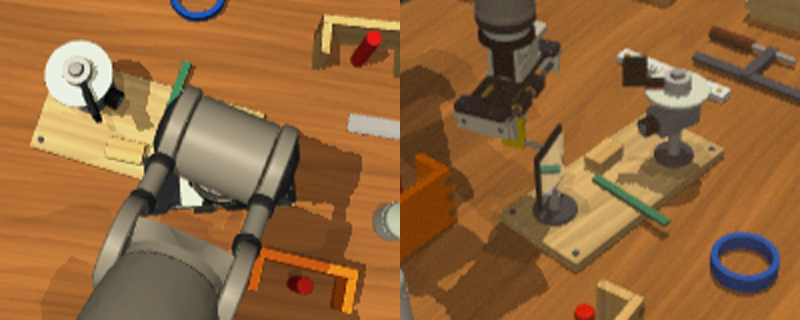

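View pics/w5.png

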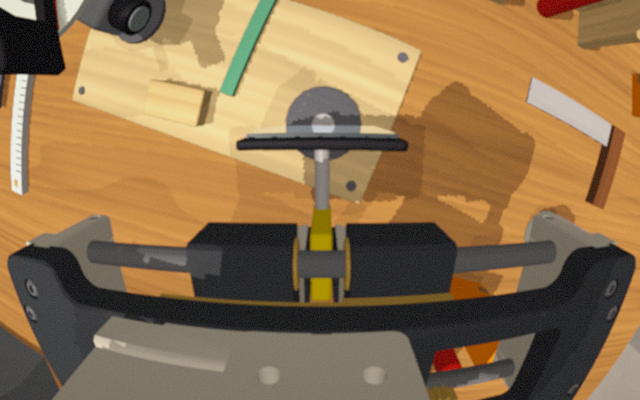

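The handle is gripped at (320,240) and the mirror frame runs level at row 143. The jig's lens shows at (137,15). I'll measure the mirror and lens from this wrist picture.

```bash
python3 - <<'E'
from h import *
W=np.load('pics/w5W.npy'); im=cv2.imread('pics/w5.png'); V=im.max(2)
m=np.zeros((400,640),bool); m[130:155,235:412]=1
k=m&(V<60)&(abs(W[...,2]-.147)<.006); w=W[k]; c=np.median(w[:,:2],0); w=w[np.linalg.norm(w[:,:2]-c,axis=1)<.06]
u=np.linalg.svd(w[:,:2]-w[:,:2].mean(0))[2][0]; u*=np.sign(u[1]); n=np.array([u[1],-u[0]]); print('frame',len(w),w[:,:2].mean(0),'normal',np.degrees(np.arctan2(n[1],n[0])), w.min(0),w.max(0))
print('lens',[np.round(W[r,cc],3) for r,cc in((15,137),(12,133),(20,140))], 'pivot foot',np.round(W[122,323],3))
D=np.array([.7003,-.2443])
for P in ([.4972,-.0266],[.4986,-.0269]):
  P=np.array(P)
  for L in(67,68.4):
   for N in(10.1,11.9):
    a=np.radians(2*N-L); v=D-P; print(P,L,N,'y mm',1000*(-np.sin(a)*v[0]+np.cos(a)*v[1]))
E
```

```text
frame 1788 [ 0.49329368 -0.0300815 ] normal 11.772343989066735 [ 0.48233294 -0.06974989  0.14102345] [0.50337751 0.01396219 0.15039445]
lens [array([0.558, 0.122, 0.105]), array([0.56 , 0.123, 0.109]), array([0.556, 0.123, 0.098])] pivot foot [ 0.5   -0.026  0.062]
[ 0.4972 -0.0266] 67 10.1 y mm -0.9723767313868092
[ 0.4972 -0.0266] 67 11.9 y mm -19.664952975524592
[ 0.4972 -0.0266] 68.4 10.1 y mm 6.30205676228357
[ 0.4972 -0.0266] 68.4 11.9 y mm -12.400785148922372
[ 0.4986 -0.0269] 67 10.1 y mm -1.7875686779982025
[ 0.4986 -0.0269] 67 11.9 y mm -20.404628335598307
[ 0.4986 -0.0269] 68.4 10.1 y mm 5.458350103802384
[ 0.4986 -0.0269] 68.4 11.9 y mm -13.170191609318287
```

The measured normal is about 11.8° against a goal of about 10.7°, which puts the sight line roughly 12 mm off the dowel. I'll trim it back by 0.02 rad and let it settle.

Emit:
send_rows:
  motion:
    - {"hand": -1,"slide": [0,-1.2,0],"spin": 0.02}
    - {"hand": -1,"slide": [0,0,0],"spin": 0}
    - {"hand": -1,"slide": [0,0,0],"spin": 0}
    - {"hand": -1,"slide": [0,0,0],"spin": 0}
    - {"hand": -1,"slide": [0,0,0],"spin": 0}
    - {"hand": -1,"slide": [0,0,0],"spin": 0}
    - {"hand": -1,"slide": [0,0,0],"spin": 0}
    - {"hand": -1,"slide": [0,0,0],"spin": 0}

```text
time: 10.95
tool_pos: [0.4385, -0.0355, 0.1443]
tool_rot: [-0.385, 1.544, 2.942]
contact_force: [-0.4, 1.1, -2.7]
opening: 0.01
```

```bash
python3 mir.py; python3 wr.py w6; python3 - <<'E'
from h import *
W=np.load('pics/w6W.npy'); im=cv2.imread('pics/w6.png'); V=im.max(2)
m=np.zeros((400,640),bool); m[130:155,235:412]=1
k=m&(V<60)&(abs(W[...,2]-.147)<.006); w=W[k]; c=np.median(w[:,:2],0); w=w[np.linalg.norm(w[:,:2]-c,axis=1)<.06]
u=np.linalg.svd(w[:,:2]-w[:,:2].mean(0))[2][0]; u*=np.sign(u[1]); N=np.degrees(np.arctan2(-u[0],u[1])); print('normal',N)
P=np.array([.498,-.0268]); v=np.array([.7003,-.2443])-P; a=np.radians(2*N-68.5); print('y mm',1000*(-np.sin(a)*v[0]+np.cos(a)*v[1]))
snap('scene','scene3'); snap('top','top3')
E
python3 meas.py 3 | grep -A1 -E "mirrorframe|lever"
```

```text
t 10.95 pos [ 0.4385 -0.0355  0.1443] x [-0.026  0.005 -1.   ] yang -79.4 q [-0.25  0.3   1.85 -0.    1.03  1.13] F [-0.4  1.1 -2.7] open 0.01
slide [-0.7  2.   0.7] spin -0.0
r 0.06011137457090086 handle ang 188.27963883714222 to go 2.320361162857779
t 10.95 pos [ 0.4385 -0.0355  0.1443] x [-0.026  0.005 -1.   ] yang -79.4 q [-0.25  0.3   1.85 -0.    1.03  1.13] F [-0.4  1.1 -2.7] open 0.01
slide [ -21.5 -221.6 -123.7] spin 0.534
normal 10.227810400766044
y mm 5.0323344171804285
scene lever 168 med [0.532  0.1467 0.1793] min [0.516 0.134 0.16 ] max [0.568 0.176 0.204]
scene disc 274 med [0.6005 0.1672 0.1481] min [0.536 0.133 0.143] max [0.631 0.239 0.155]
--
scene mirrorframe 58 med [ 0.4961 -0.0348  0.1454] min [ 0.487 -0.072  0.135] max [0.507 0.01  0.151]
  dir [ 0.18192366 -0.98331266]
--
top lever 74 med [0.528  0.1489 0.1999] min [0.509 0.136 0.162] max [0.581 0.174 0.207]
top disc 633 med [0.5794 0.1843 0.1494] min [0.53  0.134 0.144] max [0.627 0.232 0.157]
--
top mirrorframe 0
```

```bash
python3 - <<'E'
from h import *
W=np.load('pics/w3W.npy'); 
s=observe(); print(s['time'],s['tool_pos'],s['contact_force'],s['opening'])
print(job.hand_in())
E
```

```text
11.1 [ 0.43850768 -0.03544382  0.14430148] [-0.2635532   0.4440074  -2.21679004] 0.009897187674059333
the job is handed in; nothing more can be done
None
```

The collar is locked, and the job was handed in at 11.1 s with the gripper still holding the mirror at the dowel angle. The hand-in gives no verdict, so these are my own last checks.

- **Collar:** I gripped the lever and turned it about 0.9 rad onto the red mark. Afterwards its fin pointed at about 212–213°, against about 210.5° for the mark (0.03–0.05 rad off; the limit is 0.12). No red showed beside the lever in the wrist picture.
- **Mirror:** I gripped the yellow handle and turned it about 0.77 rad, then trimmed back 0.02 rad. The mirror's normal measured 10.2° from the wrist camera and 10.5° from the scene camera, for a goal of about 10.7°. That puts the line of sight about 5 mm from the dowel axis (limit 35 mm).
- **Disagreement:** the handle angle taken from the tool position alone reads about 8.3°, roughly 2° lower than the cameras. Even if that reading were right, the miss would be about 25 mm, still inside the limit.
- **Hold:** the fingers were closed on the 10 mm fin with a 15 N grip, and the arm was still.
- **Loose things:** I did not touch any of them. I did not measure their positions again at the end.

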